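# Turn a slotted base plate against its stop screw and latch it

## Task

Turn the skewed aluminium plate on the jig by pushing its free corner while its opposite, slotted corner bears on the brass peg, until its long edge meets the sprung tip of the red stop and bottoms it; press it there with about 8 N for half a second, never pushing the plate with more than 15 N, and leave it touching the tip. Then swing the yellow keeper fully over the plate by its red knob and let go. Keep the plate flat on the board, and leave the loose coupling, elbow, can and spanner alone.

Things in the scene. Friction and masses are not known exactly. Their poses are not given: they have to be found in the camera images.
- jig: Fixed blue-painted board, 18 mm thick, spanning x -80..170 and y -85..200 mm of its own frame; origin on the table under the peg's axis, z up. When the plate lies square its axes are parallel to the jig's and it spans x -16..84, y -10..120 mm of the jig frame; its final angle is within 0.15 rad of square, either way, as the stop's screw is set.
- peg: Fixed upright brass peg, 12 mm diameter, 22 mm high above the board, on the jig's z axis; origin at its foot on the board's top.
- stop: Fixed red bracket 34 x 50 x 18 mm on the board, origin at its foot, at x -45, y 98 mm of the jig. A screw along the jig's x carries a yellow tip, 7 mm above the board. The screw's setting is not measured: with the tip pushed in the plate's edge stops anywhere from x -26 to x -6 mm of the jig. The tip's spring is light (0.6 N, 5 mm travel), then it is solid: find it by force.
- plate: Loose aluminium plate 100 (x) x 130 (y) x 10 mm, about 0.35 kg, flat on the board; spans x -16..84, y -10..120 mm of its frame. Open slots 15 wide, 16 mm deep in its 100 mm edges near each corner; the one at corner (-16,-10) holds the peg. Origin: underside, where the peg's axis lies when touching that slot's closed end. Starts 0.35 to 0.75 rad clockwise from square, peg up to 2 mm loose.
- plate_edge (a point): Point on the plate's -x edge, half-way up (5 mm above its underside), at (-16, 98) mm of the plate's frame: it meets the stop's tip. Axes as the plate's.
- plate_corner (a point): The plate's free corner, opposite the slotted one: at (84,120) mm of its frame, half-way up. Pushing the plate's +x edge near here (for instance 17 mm from the corner) towards its -x turns it counterclockwise about the peg; sliding takes 1 to 5 N. Too wide to be gripped.
- keeper (a joint): Angle of the yellow keeper, upright hinge at x 34, y 160 mm of the jig. 0: points to the jig's -x (open); grows counterclockwise from above; 1.57: points to the jig's -y, over the plate (closed); end stop 1.6. Starts at 0 to 0.35; stays where left, turns with about 1.5 N at the knob. Arm 18 mm wide, 7 thick, underside 31.5 mm above the table (3.5 above the plate).
- keeper_knob (a point): Centre of the keeper's red upright knob, a cylinder 16 mm diameter standing 38 mm high on the arm (from 38.5 to 76.5 mm above the table; this point is 57.5 mm above it), 60 mm from the hinge axis, to be pinched from above or pushed.
- coupling: Loose black pipe coupling standing on the board, 48 mm diameter, 38 mm high; origin under its centre. Bystander.
- elbow: Loose black pipe elbow lying on the table, arms 67 mm along its own x and y from the origin at its bend (underside), 54 mm high. Bystander.
- cement: Can with a red label standing on the table, 64 mm diameter, 85 mm high; origin under its centre. Bystander.
- spanner: Steel spanner lying on the table, 200 mm long; origin under its middle. Bystander.

How it is judged:
On the way, in this order (a step that is already met when the one before it is completed fails the run):
1. the plate is turned most of the way (within 0.3 rad of square) with its slotted corner bearing on the peg (angle between the x axis of plate and the x axis of jig, either way round below 0.3 rad and contact force between plate and peg above 0.3 N).
2. the plate is pressed against the stop's bottomed tip with at least 5 N for 0.3 s, while the keeper is still open (angle between the x axis of plate and the x axis of jig, either way round below 0.16 rad and horizontal distance between plate and peg below 0.004 m and contact force between plate and stop above 5 N and value of joint keeper below 0.6 rad), for 0.3 s.
At the end, for the whole second after the job is handed in: The plate lies flat on the board, at rest, touching the stop's tip (so within 0.16 rad of square), its slot within 4 mm of its seated place on the peg; the keeper stands past 1.38 rad over the plate, at rest, and the robot touches nothing (contact force between the fingers and anything else below 0.2 N and angle between the x axis of plate and the x axis of jig, either way round below 0.16 rad and horizontal distance between plate and peg below 0.004 m and contact force between plate and stop above 0.03 N and value of joint keeper above 1.38 rad and velocity of joint keeper below 0.05 rad/s and linear speed of plate below 0.01 m/s and angle between plate's own z axis and vertical below 0.03 rad and z of plate in the frame of jig below 0.021 m).
It fails at once if the plate is pushed by the robot with more than 15 N (contact force between any of the fingers, the arm and plate above 15 N).
It fails at once if the plate is lifted or tipped (angle between plate's own z axis and vertical above 0.12 rad or z of plate in the frame of jig above 0.028 m).
It fails at once if a bystander (coupling, elbow, can or spanner) is moved more than 20 mm or tipped (distance of any of coupling, elbow, cement, spanner from where it was at the start of the episode above 0.02 m or angle between any of coupling, elbow, cement, spanner's own z axis and vertical above 0.3 rad).
It also fails if it takes over 58 s, if anything falls off the work surface, if the arm or the gripper's body presses on something with over 40 N, if the wrist force passes 120 N, or if a joint passes its speed limit or range.

## Robot

A 6-joint arm with a two-finger parallel gripper is mounted at the origin on the work surface. World frame = base frame: x ahead of the robot, y to its left, z up, the work surface at z = 0. Lengths are in m, angles in rad, forces in N, time in s.
With the tool pointing down it reaches from about 0.25 to 0.8 m from the base axis. Payload 3.9 kg.
Tool frame: the origin (TCP) lies at the very end of the fingers, on their centre line; the grasp point (between the pads) lies robot.grip_point_offset behind it (robot.grip_point_offset is the distance from the TCP to the grasp point, in m); z points along the fingers, y is the direction in which the jaws open and shut (so a half turn about z gives the same grasp; the last joint's range is limited). The gripper opens to 85 mm and grips with 20 to 120 N. Pads are 22 mm wide; open, the fingers measure 114 mm over their backs; the gripper's body (76 mm by 85 mm) begins 54 mm behind the grasp point. The pads swing forward as they close: fully open they stand 13 mm farther back than shut.
Start: joints at [1.286, 0.26, -0.138, 1.173, 0, 1.571], TCP at [0.148, 0.504, 0.231] pointing down, gripper open.
Joint ranges: [-2.78, 2.78], [-0.83, 1.72], [-1.28, 1.37], [-1.9, 2.12], [-1.57, 1.48], [-3.14, 3.14]. Speed limits (rad/s): [2.57, 2.57, 3.14, 3.14, 3.14, 3.14].

## Interface

Orientations are given as a unit quaternion [x, y, z, w].
In Python, from cell import robot gives the robot as it stands. Calls block until the motion is done:
- robot.goto(position, orientation): joint-space move of the TCP to a pose.
- robot.line_to(position, ori=None, max_speed=0.15): straight line of the TCP; ori=None keeps the orientation; max_speed is the mean speed in m/s.
- robot.goto_joints(angles): joint-space move.
- robot.grip(opening, strength=None): opening from 0.0 (shut) to 1.0 (fully open); strength is the grip in N (None keeps the last); returns when the fingers have stopped.
- robot.dwell(seconds).
- robot.ik(position, orientation): joint angles nearest the present ones, or None.
- robot.observe(): the state.
- robot.snapshot(name): name is "side" or "top" or "wrist"; returns the picture (384x512x3 uint8, red, green, blue); there is no depth.
- robot.get_calibration(name): a dict with "fx", "fy", "cx", "cy" (pixels), "k1" (the pictures are not rectified: a ray, as slopes to the right and down, at radius r is drawn at 1 + k1 r^2 times it, then the intrinsics apply), "position" and "rotation" of the camera in the world. Camera axes: x right, y up, looking along -z (the intrinsics and any distortion apply to the point x, -y, -z); pixel columns grow to the right and rows downward; lengths in m; the calibration is good to about 2 mm. A picture is of the moment at which its call begins: read the wrist's pose just before it. get_calibration takes no time and is no camera call; for the wrist camera it gives the pose at the moment of the call.
A pose or a line that the arm cannot do raises robot.Unreachable and nothing moves.
- robot.hand_in(): hands the job in, once; it reports no verdict.
The state is a dict: "clock": time; "joint_pos": joint angles; "qvel": joint speeds; "tau": joint torques, N m; "position": TCP position; "eef_rot": TCP orientation; "wrist_force": force on the tool from outside, world axes, zero at the start; "ft_torque": the same for the moment, N m; "width": opening from 0.0 (shut) to 1.0 (fully open).
Only numpy, scipy, OpenCV 4.12 (cv2) and the standard library are available. Lean on these libraries where they do the work, as an engineer would, in place of code of your own. Each camera call takes 0.05 s, during which the arm holds its last target.

## Working session

There is one attempt and no reset: what is moved stays moved. The work goes in short steps, each a Python script; the robot and the scene stay as the last script left them, time stands still between calls to the robot, and variables do not carry over. Pictures are saved under pics/ and viewed, and the job is handed in when it is done.

```bash
ls; mkdir -p pics; python3 - <<'E'
from cell import robot
import cv2
s=robot.observe();print(s)
print(robot.grip_point_offset)
for n in("side","top","wrist"):
    print(n,robot.get_calibration(n))
    im=robot.snapshot(n);cv2.imwrite(f"pics/{n}0.png",im[:,:,::-1])
E
```

```text
pics
{'clock': 0.0, 'joint_pos': array([ 1.28598345e+00,  2.60685953e-01, -1.39393651e-01,  1.17272541e+00,
        1.05738103e-05,  1.57082612e+00]), 'qvel': array([-0.00067051,  0.00027795, -0.00079851,  0.00138001, -0.00044626,
       -0.00020922]), 'tau': array([-2.74405436e-03, -4.05678248e+01,  2.53922331e+01,  1.85511267e-02,
       -2.69869070e-04,  6.71586946e-06]), 'position': array([0.14731213, 0.50317466, 0.23045462]), 'eef_rot': array([ 1.41940278e-01,  9.89874714e-01, -9.93429003e-04, -1.47760683e-04]), 'wrist_force': array([ 0.36919557, -0.02859273,  0.15671265]), 'ft_torque': array([0.03577618, 0.0163335 , 0.01049687]), 'width': 1.0021004860758869}
0.0187
side {'fx': 490.9437037103748, 'fy': 490.9437037103748, 'cx': 258.75228224458607, 'cy': 190.99520320904048, 'k1': -0.0534343806542163, 'position': array([-0.01808854, -0.66680365,  1.01183852]), 'rotation': array([ 0.34668692, -0.1329662 , -0.34812581,  0.86077674])}
top {'fx': 494.6387521940408, 'fy': 494.6387521940408, 'cx': 247.9847823618216, 'cy': 196.60529489539928, 'k1': -0.10146836050311603, 'position': array([0.4026818 , 0.02138671, 1.60519262]), 'rotation': array([ 0.03763685, -0.04381383, -0.69746035,  0.71429187])}
wrist {'fx': 321.2504299700741, 'fy': 321.2504299700741, 'cx': 255.53687864553868, 'cy': 196.32453693770924, 'k1': -0.07199995342625452, 'position': array([0.06718194, 0.52677701, 0.37237153]), 'rotation': array([-0.13178706, -0.09811059,  0.59103929,  0.78973352])}
```

View pics/top0.png

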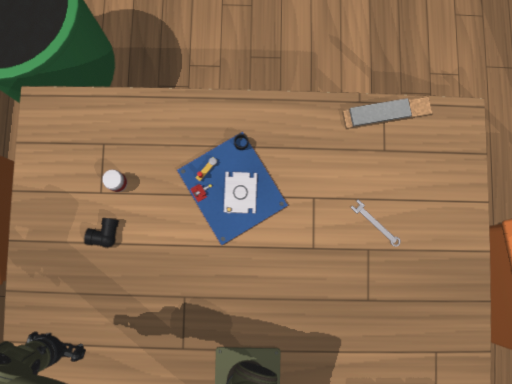

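View pics/side0.png

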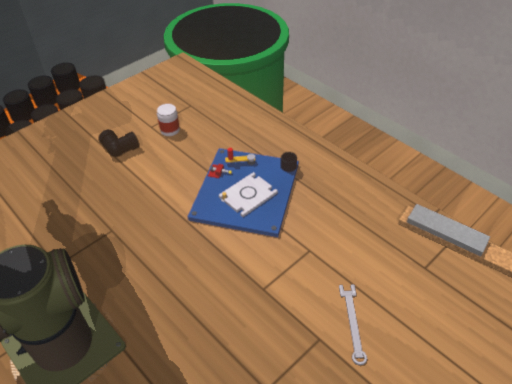

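View pics/wrist0.png

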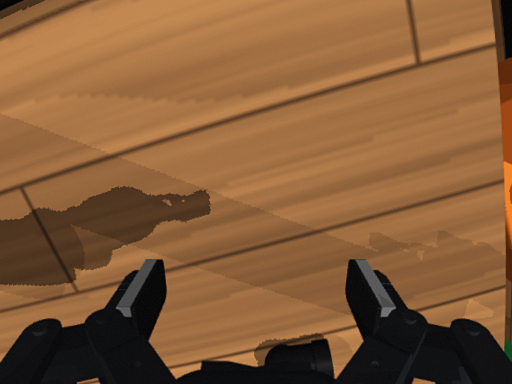

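```bash
cat > h.py <<'E'
import numpy as np, cv2
from scipy.spatial.transform import Rotation as R
def ray(c,u,v):
    K=np.array([[c['fx'],0,c['cx']],[0,c['fy'],c['cy']],[0,0,1]])
    p=cv2.undistortPoints(np.array([[[u,v]]],float),K,np.array([c['k1'],0,0,0,0]))[0,0]
    d=R.from_quat(c['rotation']).apply([p[0],-p[1],-1.0]);return np.array(c['position']),d
def onz(c,u,v,z):
    o,d=ray(c,u,v);return o+d*(z-o[2])/d[2]
def tri(obs):
    A=np.zeros((3,3));b=np.zeros(3)
    for c,u,v in obs:
        o,d=ray(c,u,v);d/=np.linalg.norm(d);P=np.eye(3)-np.outer(d,d);A+=P;b+=P@o
    x=np.linalg.solve(A,b)
    return x
def proj(c,P):
    q=R.from_quat(c['rotation']).inv().apply(np.array(P)-c['position'])
    x,y=q[0]/-q[2],-q[1]/-q[2];r=1+c['k1']*(x*x+y*y)
    return c['fx']*x*r+c['cx'],c['fy']*y*r+c['cy']
E
python3 - <<'E'
from cell import robot
from h import *
im=cv2.imread('pics/top0.png')[120:260,160:310]
cv2.imwrite('pics/topz.png',cv2.resize(im,None,fx=4,fy=4,interpolation=cv2.INTER_CUBIC))
im=cv2.imread('pics/side0.png')[130:250,180:310]
cv2.imwrite('pics/sidez.png',cv2.resize(im,None,fx=5,fy=5,interpolation=cv2.INTER_CUBIC)[:600])
c=robot.get_calibration('top')
for n,u,v,z in [('bL',178,170,.018),('bR',288,204,.018),('bB',222,244,.018),('coup',241,142,.038),('can',115,180,.085),('peg',229,210,.04),('stop',200,191,.036),('elbow',100,235,.03)]:
    print(n,onz(c,u,v,z).round(3))
E
```

```text
bL [0.668 0.239 0.018]
bR [ 0.566 -0.12   0.018]
bB [0.432 0.089 0.018]
coup [0.761 0.037 0.038]
can [0.621 0.426 0.085]
peg [0.54  0.069 0.04 ]
stop [0.599 0.164 0.036]
elbow [0.45 0.48 0.03]
```

View pics/topz.png

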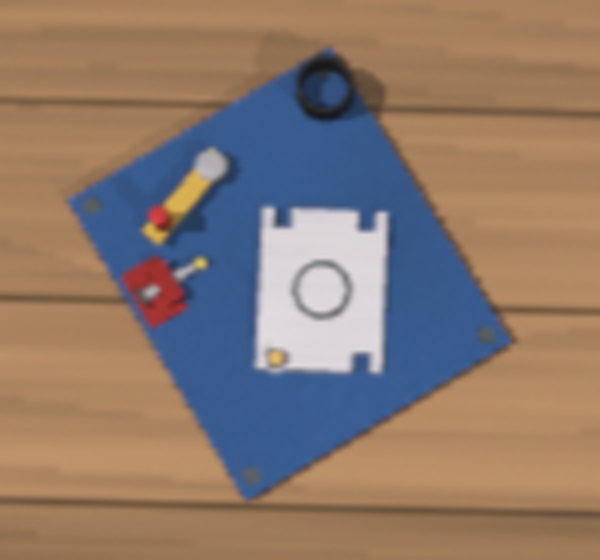

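View pics/sidez.png

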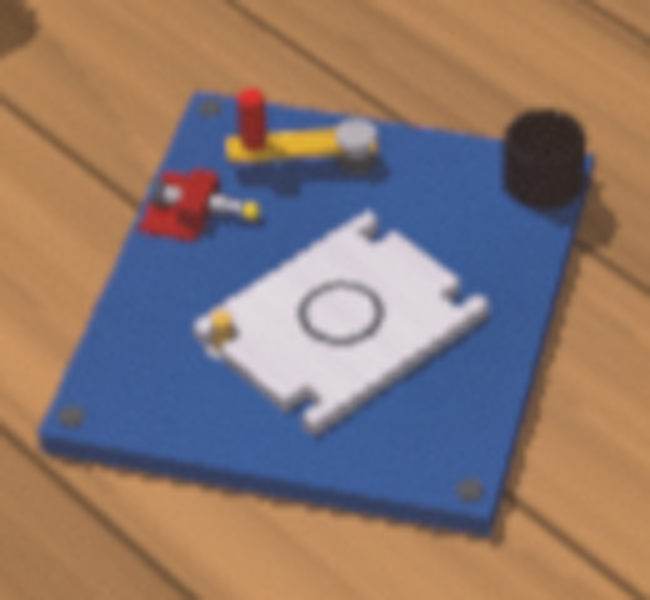

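```bash
cat >> h.py <<'E'
def ori(a):
    x=np.array([np.cos(a),np.sin(a),0]);z=np.array([0,0,-1.]);y=np.cross(z,x)
    return R.from_matrix(np.stack([x,y,z],1)).as_quat()
E
python3 - <<'E'
from cell import robot
from h import *
s=robot.observe();c=robot.get_calibration('wrist')
T=R.from_quat(s['eef_rot'])
print(T.inv().apply(c['position']-s['position']).round(4))
rel=(T.inv()*R.from_quat(c['rotation'])).as_matrix();print(rel.round(3))
print(onz(c,256,192,s['position'][2]-.25),s['position'])
for a in (1.6,1.9,2.2):
  for p in ([.6,.0,.3],[.6,.08,.3],[.65,.05,.3]):
    print(a,p,robot.ik(p,ori(a)))
E
```

```text
[ 0.0835 -0.0002 -0.1418]
[[-0.001  0.946  0.324]
 [ 1.     0.001 -0.001]
 [-0.001  0.324 -0.946]]
[ 0.1904746   0.49097107 -0.01935904] [0.14736059 0.50331443 0.23064096]
1.6 [0.6, 0.0, 0.3] [0.         0.37814403 0.21206496 1.40471725 0.         1.54159265]
1.6 [0.6, 0.08, 0.3] [0.13255153 0.38820573 0.22758913 1.41017973 0.         1.67414419]
1.6 [0.65, 0.05, 0.3] [0.07677189 0.47978042 0.37508102 1.46609692 0.         1.61836454]
1.9 [0.6, 0.0, 0.3] [0.         0.37814403 0.21206496 1.40471725 0.         1.24159265]
1.9 [0.6, 0.08, 0.3] [0.13255153 0.38820573 0.22758913 1.41017973 0.         1.37414419]
1.9 [0.65, 0.05, 0.3] [0.07677189 0.47978042 0.37508102 1.46609692 0.         1.31836454]
2.2 [0.6, 0.0, 0.3] [0.         0.37814403 0.21206496 1.40471725 0.         0.94159265]
2.2 [0.6, 0.08, 0.3] [0.13255153 0.38820573 0.22758913 1.41017973 0.         1.07414419]
2.2 [0.65, 0.05, 0.3] [0.07677189 0.47978042 0.37508102 1.46609692 0.         1.01836454]
```

```bash
python3 - <<'E'
from cell import robot
from h import *
a=2.14
x=np.array([np.cos(a),np.sin(a),0]);y=np.array([np.sin(a),-np.cos(a),0])
C=np.array([.605,.07,0])
for i,(dx,dy,z) in enumerate([(-.07,-.05,.26),(-.03,.06,.22)]):
    p=C+dx*x+dy*y;p[2]=z
    robot.goto(p,ori(a));robot.dwell(.2)
    c=robot.get_calibration('wrist');im=robot.snapshot('wrist')
    cv2.imwrite(f'pics/w{i+1}.png',cv2.resize(im[:,:,::-1],None,fx=1.5,fy=1.5,interpolation=cv2.INTER_CUBIC));np.save(f'w{i+1}.npy',im);
    import pickle;pickle.dump(c,open(f'w{i+1}.pkl','wb'))
    print(robot.observe()['clock'])
E
```

```text
2.85
3.6583
```

View pics/w1.png

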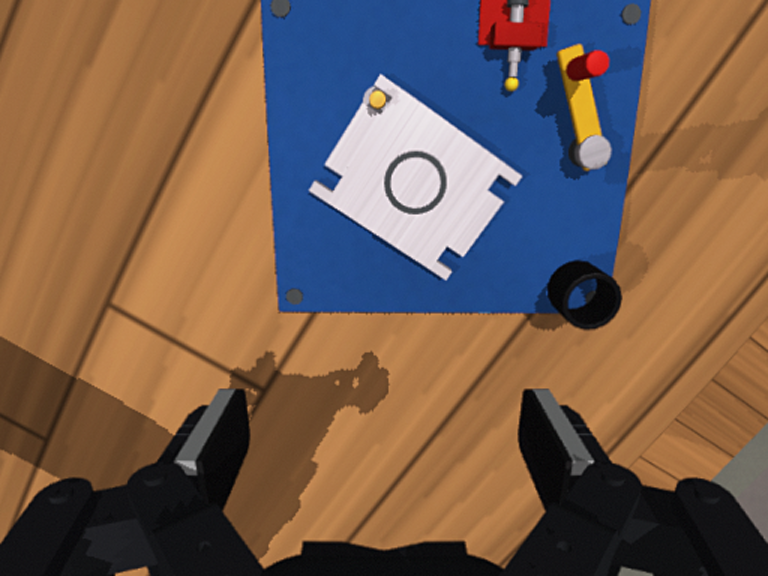

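View pics/w2.png

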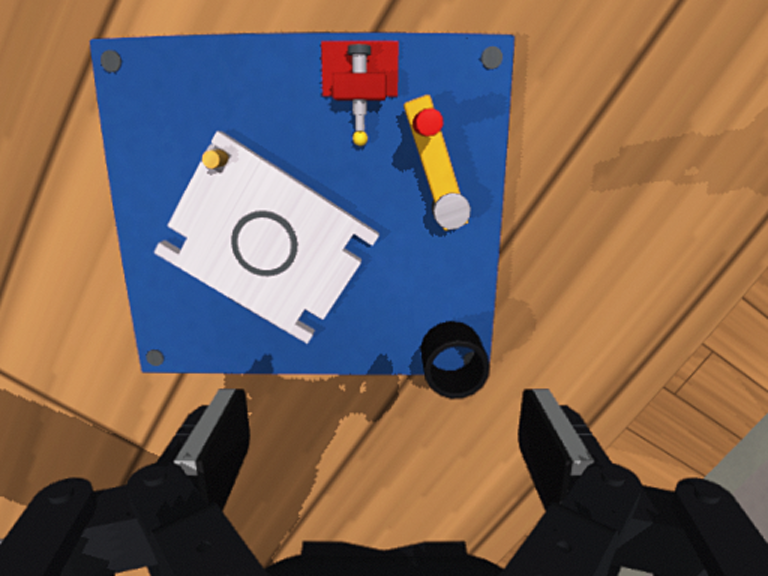

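The wrist views show the plate with the peg at (212,157) in w2 (upscaled pixels). The stop tip is at (360,138), the knob at (428,122), the hinge at (452,211) and the coupling at (455,360). The free corner is at (308,340). Next I measure these.

```bash
cat > meas.py <<'E'
from h import *
import pickle
def big(m):
    n,l,s,_=cv2.connectedComponentsWithStats(m.astype(np.uint8));k=1+np.argmax(s[1:,4]);return (l==k).astype(np.uint8)
def load(i):
    return np.load(f'w{i}.npy'),pickle.load(open(f'w{i}.pkl','rb'))
def linefit(P):
    vx,vy,x,y=cv2.fitLine(P.astype(np.float32),cv2.DIST_HUBER,0,.001,.001).ravel();return np.array([vx,vy]),np.array([x,y])
def isec(a,b):
    t=np.linalg.solve(np.stack([a[0],-b[0]],1),b[1]-a[1]);return a[1]+t[0]*a[0]
def plate(im,c,z=.028):
    hsv=cv2.cvtColor(im,cv2.COLOR_RGB2HSV)
    m=big((hsv[...,1]<60)&(hsv[...,2]>150))
    cnt=max(cv2.findContours(m,cv2.RETR_EXTERNAL,cv2.CHAIN_APPROX_NONE)[0],key=cv2.contourArea)[:,0]
    W=np.array([onz(c,u,v,z)[:2] for u,v in cnt])
    rect=cv2.minAreaRect((W*1000).astype(np.float32))
    B=cv2.boxPoints(rect)/1000
    out=[]
    for k in range(4):
        p,q=B[k],B[(k+1)%4];d=(q-p)/np.linalg.norm(q-p);n=np.array([-d[1],d[0]])
        s=W[(abs((W-p)@n)<.003)&((W-p)@d>.005)&((W-q)@d<-.005)]
        out.append(linefit(s))
    cs=[isec(out[k-1],out[k]) for k in range(4)]
    return np.array(cs),rect,out,m
def blob(im,cond,c=None):
    hsv=cv2.cvtColor(im,cv2.COLOR_RGB2HSV);m=big(cond(hsv[...,0].astype(int),hsv[...,1].astype(int),hsv[...,2].astype(int)))
    return m
E
python3 - <<'E'
from meas import *
for i in (1,2):
    im,c=load(i);cs,rect,_,m=plate(im,c);print(cs.round(4),rect)
    cs_px=[proj(c,[*p,.028]) for p in cs]
    print(np.round(cs_px,1))
    hsv=cv2.cvtColor(im,cv2.COLOR_RGB2HSV)
    g=lambda u,v:hsv[int(v/1.5),int(u/1.5)]
    if i==2: print(g(212,157),g(360,138),g(428,122),g(452,211),g(430,160),g(360,80),g(300,110),g(455,330))
    n=lambda:0
    b=big((hsv[...,0]>105)&(hsv[...,0]<118)&(hsv[...,1]>140)&(hsv[...,2]>60))
    b=cv2.morphologyEx(b,cv2.MORPH_CLOSE,np.ones((3,3)))
    cnt=max(cv2.findContours(b,cv2.RETR_EXTERNAL,cv2.CHAIN_APPROX_NONE)[0],key=cv2.contourArea)[:,0]
    W=np.array([onz(c,u,v,.018)[:2] for u,v in cnt])
    np.save(f'W{i}.npy',np.hstack([cnt,W]))
    h=cv2.convexHull((W*1000).astype(np.float32))[:,0]/1000
    print(cv2.minAreaRect((W*1000).astype(np.float32)))
    cv2.imwrite(f'pics/b{i}.png',b*255)
E
```

```text
[[ 0.5306 -0.012 ]
 [ 0.6596 -0.014 ]
 [ 0.6616  0.085 ]
 [ 0.5322  0.0873]] ((595.24951171875, 36.52729797363281), (100.33336639404297, 132.1287841796875), 89.02314758300781)
[[205.8 126.6]
 [296.8 185.8]
 [347.6 117.1]
 [253.3  49.2]]
((613.2426147460938, 62.21888732910156), (282.041015625, 243.29624938964844), 32.248878479003906)
[[ 0.5306 -0.0115]
 [ 0.6597 -0.0143]
 [ 0.6614  0.0855]
 [ 0.5326  0.088 ]] ((595.965087890625, 36.87375259399414), (100.85138702392578, 129.9796905517578), 88.93809509277344)
[[102.5 167.7]
 [204.1 228.4]
 [251.9 156.4]
 [144.7  87. ]]
[ 22 164 237] [ 28 194 244] [  1 217 229] [154   9 190] [ 23 208 234] [  1 220 183] [108 192 155] [ 0 20 13]
((612.4759521484375, 64.6197509765625), (281.9610595703125, 247.3405303955078), 32.30569839477539)
```

View pics/b2.png

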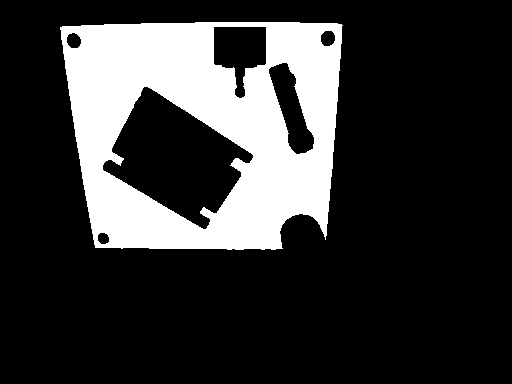

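```bash
python3 - <<'E'
from meas import *
D=np.load('W2.npy');px,W=D[:,:2],D[:,2:]
def edge(a,b,margin=12):
    a,b=np.array(a,float),np.array(b,float);d=(b-a)/np.linalg.norm(b-a);n=np.array([-d[1],d[0]])
    s=(abs((px-a)@n)<5)&((px-a)@d>margin)&((px-b)@d<-margin);return linefit(W[s])
top=edge((61,27),(341,24));left=edge((61,27),(95,247));right=edge((341,24),(328,220));bot=edge((95,247),(280,248))
# top: x=-80 ; left: y=-85 ; right: y=200 ; bottom: x=170
for n,l in zip('TLRB',(top,left,right,bot)): print(n,np.degrees(np.arctan2(l[0][1],l[0][0])),l[1])
A,B,C=isec(top,left),isec(top,right),isec(left,bot)
print(A,B,C,np.linalg.norm(B-A),np.linalg.norm(C-A))
ims=[load(1),load(2)]
def cen(cond,roi,z=None):
    r=[]
    for (im,c),(u0,v0,u1,v1) in zip(ims,roi):
        hsv=cv2.cvtColor(im,cv2.COLOR_RGB2HSV).astype(int)[v0:v1,u0:u1]
        m=big(cond(hsv[...,0],hsv[...,1],hsv[...,2]));M=cv2.moments(m,True)
        r.append((c,M['m10']/M['m00']+u0,M['m01']/M['m00']+v0))
    return r
yel=lambda h,s,v:(h>17)&(h<34)&(s>120)&(v>120)
red=lambda h,s,v:((h<8)|(h>172))&(s>120)&(v>215)
gry=lambda h,s,v:(s<30)&(v>150)&(v<230)
for n,cond,roi in [('peg',yel,[(238,56,268,76),(128,95,156,115)]),('tip',yel,[(333,50,350,64),(232,84,248,100)]),('knob',red,[(370,28,410,56),(272,68,300,94)]),('hinge',gry,[(380,85,412,118),(285,125,318,156)])]:
    r=cen(cond,roi);p=tri(r);print(n,p.round(4),[np.round(x[1:],1) for x in r],[np.round(np.array(proj(x[0],p))-x[1:],1) for x in r])
E
```

```text
T 32.309845 [0.5288856  0.15747033]
L -57.665207 [ 0.48972905 -0.0035104 ]
R -57.86639 [0.7177654  0.16059154]
B 32.22473 [ 0.6311004 -0.0684391]
[0.42815158 0.09376469] [0.66547036 0.24384849] [ 0.55942875 -0.11361637] 0.28079414 0.2454396
peg [0.5397 0.0715 0.0363] [array([251.3,  65.8]), array([140.7, 105.4])] [array([-0. , -0.2]), array([0.1, 0.2])]
tip [0.6157 0.1346 0.0255] [array([340.8,  55.3]), array([239.6,  91.4])] [array([-0. , -0.1]), array([0. , 0.1])]
knob [0.6453 0.1653 0.0759] [array([397.9,  40. ]), array([285.8,  80.6])] [array([0.1, 0.4]), array([-0.2, -0.5])]
hinge [0.6931 0.1283 0.0398] [array([396.3, 100.8]), array([301.1, 140.3])] [array([-0., -0.]), array([0., 0.])]
```

```bash
cat >> h.py <<'E'
J=np.radians(-57.74)  # jig x axis angle
PEG=np.array([.5397,.0720])
def rot(a):return np.array([[np.cos(a),-np.sin(a)],[np.sin(a),np.cos(a)]])
def pose(th,xp,yp,z):
    p=PEG+rot(J+th)@np.array([xp,yp]);return np.array([p[0],p[1],z]),ori(J+th+np.pi)
E
python3 - <<'E'
from cell import robot
from h import *
robot.grip(0.0,40)
p,q=pose(-.585,84+11+14,103,.10);robot.goto(p,q)
p[2]=.022;robot.line_to(p);robot.dwell(.3)
s=robot.observe();print(s['clock'],s['position'],p,s['wrist_force'],s['joint_pos'].round(2))
c=robot.get_calibration('wrist');im=robot.snapshot('wrist')
cv2.imwrite('pics/w3.png',cv2.resize(im[:,:,::-1],None,fx=1.5,fy=1.5,interpolation=cv2.INTER_CUBIC));np.save('w3.npy',im)
import pickle;pickle.dump(c,open('w3.pkl','wb'))
for _ in range(4):
    robot.dwell(.05);print(robot.observe()['wrist_force'].round(2))
E
```

```text
Traceback (most recent call last):
cell.Unreachable: the arm cannot take that pose within its joint ranges
```

```bash
python3 - <<'E'
from cell import robot
from h import *
for th in(-.585,-.3,0):
  for z in (.1,.06,.022):
    p,q=pose(th,109,103,z) if 0 else pose(th,.109,.103,z);print(th,p,robot.ik(p,q))
E
```

```text
-0.585 [ 0.64028208 -0.03923509  0.1       ] [-0.0612013   0.53214606 -0.06163883  0.97701144  0.          1.53155181]
-0.585 [ 0.64028208 -0.03923509  0.06      ] [-0.0612013   0.5649151  -0.1164707   0.88941054  0.          1.53155181]
-0.585 [ 0.64028208 -0.03923509  0.022     ] [-0.0612013   0.60087737 -0.16176038  0.80815858  0.          1.53155181]
-0.3 [ 0.66749934 -0.00646865  0.1       ] [-0.00969057  0.57444175  0.01601134  1.01236592  0.          1.29806254]
-0.3 [ 0.66749934 -0.00646865  0.06      ] [-0.00969057  0.60517629 -0.03927084  0.9263492   0.          1.29806254]
-0.3 [ 0.66749934 -0.00646865  0.022     ] [-0.00969057  0.63911656 -0.08475313  0.84692664  0.          1.29806254]
0 [0.68498044 0.03480332 0.1       ] [0.05076556 0.60495195 0.07315454 1.03899892 0.         1.05851867]
0 [0.68498044 0.03480332 0.06      ] [0.05076556 0.63422197 0.0173222  0.95389655 0.         1.05851867]
0 [0.68498044 0.03480332 0.022     ] [ 0.05076556  0.66673984 -0.02847529  0.87558119  0.          1.05851867]
```

Units slip (mm instead of m). I'll rerun it in metres.

```bash
python3 - <<'E'
from cell import robot
from h import *
p,q=pose(-.585,.084+.011+.014,.103,.10);robot.goto(p,q)
p[2]=.022;robot.line_to(p);robot.dwell(.3)
s=robot.observe();print(s['clock'],s['position'],p,s['wrist_force'],s['joint_pos'].round(2),s['width'])
c=robot.get_calibration('wrist');im=robot.snapshot('wrist')
cv2.imwrite('pics/w3.png',cv2.resize(im[:,:,::-1],None,fx=1.5,fy=1.5,interpolation=cv2.INTER_CUBIC));np.save('w3.npy',im)
import pickle;pickle.dump(c,open('w3.pkl','wb'))
for _ in range(4):
    robot.dwell(.05);print(robot.observe()['wrist_force'].round(2))
E
```

```text
6.1083 [ 0.64101889 -0.03929476  0.02304319] [ 0.64028208 -0.03923509  0.022     ] [ 0.14142998 -0.30323545 -0.56354166] [-0.06  0.6  -0.16  0.81  0.    1.53] -0.0010807796287333929
[ 0.3  -0.99  0.39]
[ 0.62  0.79 -0.44]
[-0.89  0.15 -0.68]
[ 0.68 -0.35  0.74]
```

View pics/w3.png

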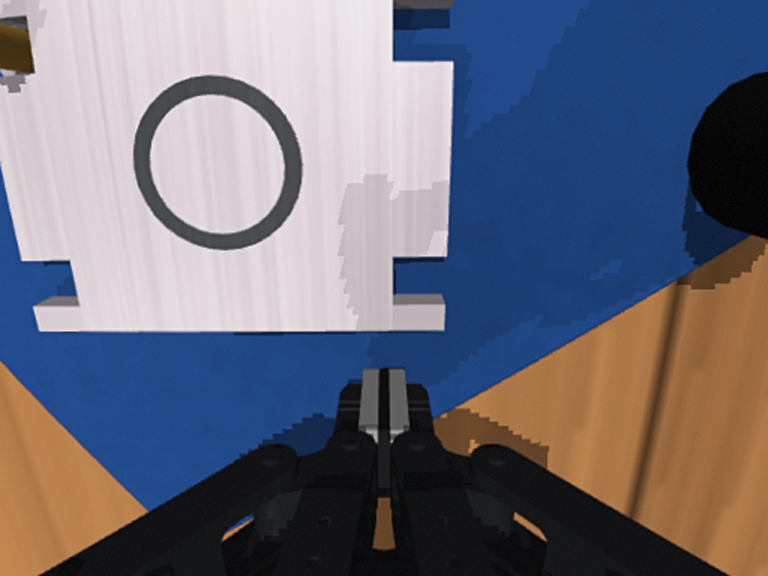

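```bash
cat >> h.py <<'E'
def force(robot,n=5,dt=.02):
    F=[]
    for _ in range(n):
        F.append(robot.observe()['wrist_force']);robot.dwell(dt)
    return np.mean(F,0)
E
python3 - <<'E'
from cell import robot
from h import *
b=force(robot,10,.03);print('bias',b.round(2));np.save('bias.npy',b)
th=-.585
p,q=pose(th,.099,.103,.022);robot.line_to(p,q,max_speed=.03)
xp=.096
while th<-.15:
    th+=.025
    yp=.103
    p,q=pose(th,xp,yp,.022);robot.line_to(p,q,max_speed=.03)
    f=force(robot,4,.01)-b;l=rot(J+th).T@f[:2]
    print(round(th,3),l.round(2),round(f[2],2),robot.observe()['clock'])
    if l[0]>8: break
im=robot.snapshot('wrist');cv2.imwrite('pics/w4.png',cv2.resize(im[:,:,::-1],None,fx=1.5,fy=1.5,interpolation=cv2.INTER_CUBIC))
E
```

```text
bias [ 0.07 -0.26  0.1 ]
-0.56 [-0.49  0.1 ] -0.28 7.5583
-0.535 [-0.25  0.62] 0.01 7.8583
-0.51 [-0.23  0.38] -0.49 8.1583
-0.485 [0.26 0.34] 0.07 8.4583
-0.46 [ 0.1  -0.43] -0.03 8.7583
-0.435 [0.17 0.37] -0.19 9.0583
-0.41 [ 0.76 -0.11] -0.23 9.3583
-0.385 [0.44 0.06] -0.24 9.6583
-0.36 [ 0.29 -0.14] 0.19 9.9583
-0.335 [0.02 0.31] -0.47 10.2583
-0.31 [-0.06 -0.  ] 0.29 10.5583
-0.285 [ 0.05 -0.03] 0.19 10.8583
-0.26 [0.03 0.24] 0.43 11.1583
-0.235 [ 0.09 -0.44] 0.47 11.4583
-0.21 [0.03 0.62] 0.18 11.7583
-0.185 [0.14 0.07] 0.19 12.0583
-0.16 [0.04 0.33] -0.27 12.3583
-0.135 [ 0.26 -0.13] -0.18 12.6583
```

View pics/w4.png

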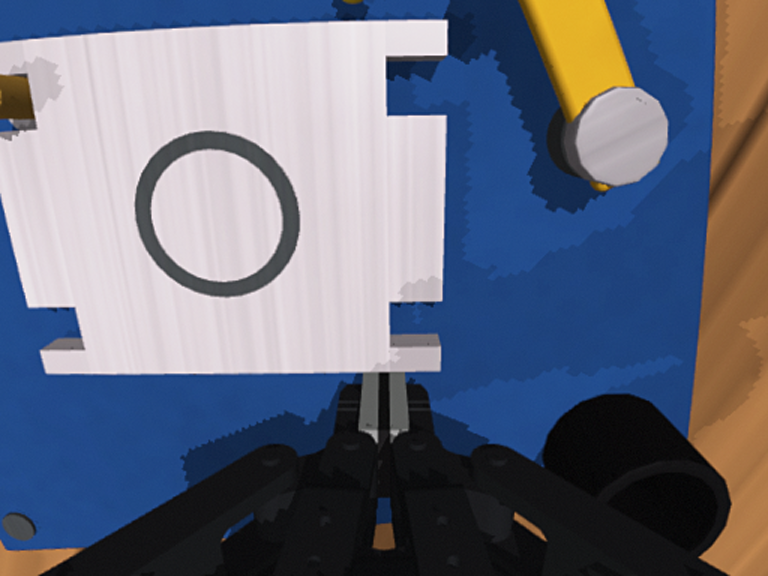

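```bash
python3 - <<'E'
from cell import robot
from h import *
b=np.load('bias.npy');th=-.135;xp=.096
while th<.12:
    th+=.01 if th<-.085 else .003
    p,q=pose(th,xp,.103,.022);robot.line_to(p,q,max_speed=.02)
    f=force(robot,4,.01)-b;l=rot(J+th).T@f[:2]
    print(round(th,4),l.round(2),round(robot.observe()['clock'],2))
    if l[0]>2.5: break
np.save('th.npy',th)
E
```

```text
-0.125 [ 0.62 -0.06] 12.99
-0.115 [ 0.79 -0.4 ] 13.28
-0.105 [ 0.53 -0.34] 13.56
-0.095 [ 0.33 -0.23] 13.84
-0.085 [-0.2  -0.19] 14.12
-0.075 [ 0.48 -0.66] 14.41
-0.072 [ 1.08 -0.39] 14.69
-0.069 [ 0.81 -0.53] 14.97
-0.066 [ 0.95 -0.37] 15.26
-0.063 [ 1.24 -0.3 ] 15.54
-0.06 [ 0.98 -0.07] 15.82
-0.057 [ 0.23 -0.27] 16.11
-0.054 [ 1.03 -0.69] 16.39
-0.051 [ 1.17 -0.3 ] 16.68
-0.048 [ 1.14 -0.09] 16.96
-0.045 [ 1.02 -0.18] 17.24
-0.042 [ 1.35 -0.29] 17.52
-0.039 [ 0.85 -0.51] 17.81
-0.036 [1.13 0.11] 18.09
-0.033 [ 0.65 -0.46] 18.38
-0.03 [ 1.37 -0.19] 18.66
-0.027 [ 1.44 -0.72] 18.94
-0.024 [ 1.85 -0.33] 19.23
-0.021 [ 2.57 -0.6 ] 19.51
```

```bash
python3 - <<'E'
from cell import robot
from h import *
b=np.load('bias.npy');th=float(np.load('th.npy'));xp=.096
while th<.12:
    th+=.0025
    p,q=pose(th,xp,.103,.022);robot.line_to(p,q,max_speed=.02)
    f=force(robot,6,.02)-b;l=rot(J+th).T@f[:2]
    print(round(th,4),l.round(2),round(f[2],2),round(robot.observe()['clock'],2))
    if l[0]>7.8: break
for _ in range(4):
    f=force(robot,6,.025)-b;print((rot(J+th).T@f[:2]).round(2))
np.save('th.npy',th)
im=robot.snapshot('wrist');cv2.imwrite('pics/w5.png',cv2.resize(im[:,:,::-1],None,fx=1.5,fy=1.5,interpolation=cv2.INTER_CUBIC))
E
```

```text
-0.0185 [ 3.18 -1.39] 0.01 19.86
-0.016 [ 4.01 -1.3 ] -0.31 20.21
-0.0135 [ 4.44 -1.99] -0.2 20.56
-0.011 [ 4.85 -1.52] -0.56 20.91
-0.0085 [ 5.18 -2.22] -0.51 21.26
-0.006 [ 5.58 -2.19] -0.5 21.61
-0.0035 [ 5.48 -2.42] -0.28 21.96
-0.001 [ 6.34 -2.43] -0.25 22.31
0.0015 [ 6.15 -2.78] -0.11 22.66
0.004 [ 7.03 -2.82] -0.38 23.01
0.0065 [ 7.16 -3.19] 0.02 23.36
0.009 [ 7.32 -3.57] 0.1 23.71
0.0115 [ 7.68 -4.02] 0.07 24.06
0.014 [ 8.46 -3.96] 0.09 24.41
[ 8.37 -4.12]
[ 8.43 -4.47]
[ 8.36 -3.86]
[ 8.01 -4.05]
```

View pics/w5.png

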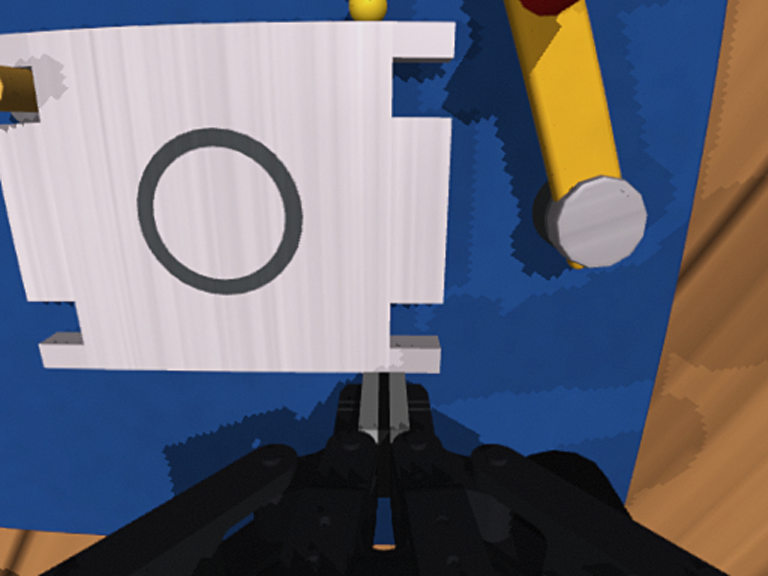

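```bash
python3 - <<'E'
from cell import robot
from h import *
b=np.load('bias.npy');th=float(np.load('th.npy'));xp=.096
tp=-.024 # actual plate angle approx
for k in range(1,6):
    p,q=pose(th,xp,.103,.022)
    p[:2]+=rot(J+tp)@np.array([0,-.0014*k]);robot.line_to(p,q,max_speed=.02)
    f=force(robot,5,.02)-b;l=rot(J+tp).T@f[:2]
    print(k,l.round(2),round(robot.observe()['clock'],2))
for _ in range(4):
    f=force(robot,6,.025)-b;print((rot(J+tp).T@f[:2]).round(2))
np.save('p.npy',p)
c=robot.get_calibration('wrist');im=robot.snapshot('wrist');cv2.imwrite('pics/w6.png',cv2.resize(im[:,:,::-1],None,fx=1.5,fy=1.5,interpolation=cv2.INTER_CUBIC))
np.save('w6.npy',im)
import pickle;pickle.dump(c,open('w6.pkl','wb'))
E
```

```text
1 [ 8.69 -1.57] 25.39
2 [ 8.2  -0.38] 25.73
3 [8.76 0.72] 26.06
4 [9.09 1.15] 26.39
5 [9.   2.05] 26.73
[8.76 1.7 ]
[8.78 1.49]
[9.01 1.92]
[8.89 1.54]
```

View pics/w6.png

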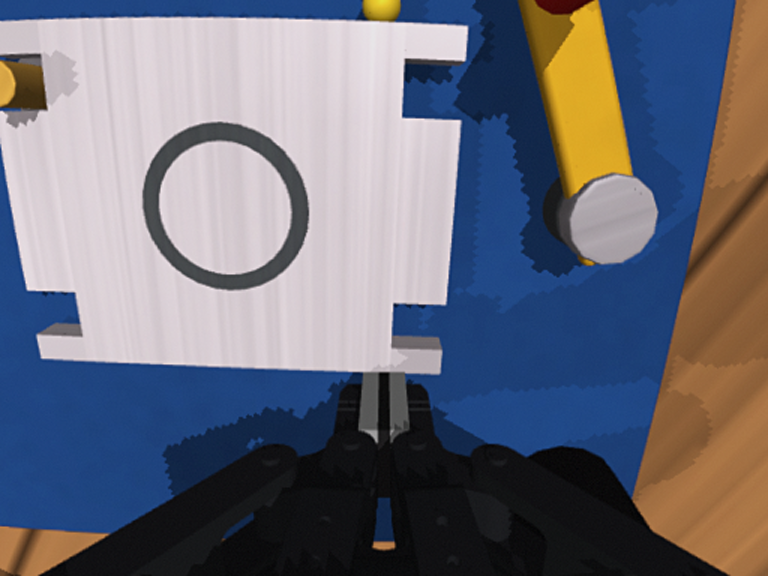

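```bash
python3 - <<'E'
from cell import robot
from h import *
import pickle
b=np.load('bias.npy');p=np.load('p.npy');tp=-.024
d=rot(J+tp)@np.array([1.,0])
for k in (.002,.004,.007,.012):
    r=p.copy();r[:2]+=d*k;robot.line_to(r,max_speed=.02)
    f=force(robot,3,.01)-b;print(k,(rot(J+tp).T@f[:2]).round(2))
r[:2]+=d*.02;robot.line_to(r,max_speed=.06)
r[2]=.2;robot.line_to(r,max_speed=.2);robot.dwell(.15)
c=robot.get_calibration('wrist');im=robot.snapshot('wrist')
cv2.imwrite('pics/w7.png',cv2.resize(im[:,:,::-1],None,fx=1.5,fy=1.5,interpolation=cv2.INTER_CUBIC))
np.save('w7.npy',im);pickle.dump(c,open('w7.pkl','wb'))
print(robot.observe()['clock'])
from meas import plate
cs,rect,_,m=plate(im,c);print(cs.round(4),rect)
np.save('cs.npy',cs)
E
```

```text
0.002 [5.81 1.82]
0.004 [3.37 2.84]
0.007 [-0.47 -0.1 ]
0.012 [-0.26  0.08]
30.4
[[ 0.5237  0.0813]
 [ 0.5728 -0.0052]
 [ 0.6845  0.0598]
 [ 0.6351  0.1456]] ((604.1375732421875, 70.36688232421875), (130.37823486328125, 100.36763000488281), 30.140384674072266)
```

View pics/w7.png

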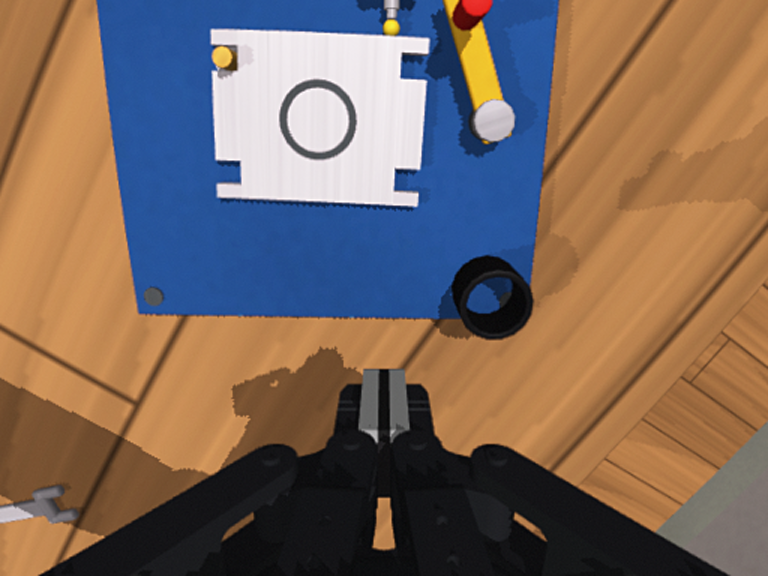

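Plate is seated: its origin is about 1 mm from the peg, at −0.04 rad, with the tip touching at (391,27). Next is the keeper.

```bash
python3 - <<'E'
from cell import robot
from h import *
H=np.array([.6931,.1285]);A0=np.radians(122.26)
def kp(phi,back,z):
    a=A0+phi;u=np.array([np.cos(a),np.sin(a)]);t=np.array([-u[1],u[0]])
    p=H+.060*u-back*t;return np.array([p[0],p[1],z]),ori(a-np.pi/2)
p,q=kp(.353,.042,.13);robot.goto(p,q)
p,q=kp(.353,.042,.055);robot.line_to(p,q,max_speed=.15);robot.dwell(.1)
b=force(robot,5,.02)
p,q=kp(.353,.023,.055);robot.line_to(p,q,max_speed=.04)
phi=.353
while phi<1.555:
    phi=min(phi+.06,1.56)
    p,q=kp(phi,.019,.055);robot.line_to(p,q,max_speed=.05)
    f=force(robot,3,.01)-b;a=A0+phi;l=rot(a).T@f[:2]
    print(round(phi,3),l.round(2),round(robot.observe()['clock'],2))
    if np.linalg.norm(l)>8: print('stop');break
im=robot.snapshot('wrist');cv2.imwrite('pics/w8.png',cv2.resize(im[:,:,::-1],None,fx=1.5,fy=1.5))
E
```

```text
0.413 [-0.38  0.22] 33.52
0.473 [ 0.2  -0.14] 33.8
0.533 [-0.35 -0.02] 34.08
0.593 [0.12 0.39] 34.35
0.653 [-0.16 -0.42] 34.62
0.713 [0.   0.59] 34.9
0.773 [-0.02  0.23] 35.17
0.833 [0.37 0.14] 35.45
0.893 [-0.43 -0.13] 35.73
0.953 [ 0.16 -0.14] 36.0
1.013 [0.01 0.19] 36.27
1.073 [0.3  0.53] 36.55
1.133 [0.19 0.17] 36.83
1.193 [-0.33 -0.04] 37.1
1.253 [-0.34  0.35] 37.38
1.313 [ 0.27 -0.1 ] 37.65
1.373 [0.65 0.03] 37.92
1.433 [-0.36 -0.18] 38.2
1.493 [ 0.52 -0.37] 38.48
1.553 [ 0.39 -0.03] 38.75
1.56 [ 0.11 -0.92] 39.02
```

View pics/w8.png

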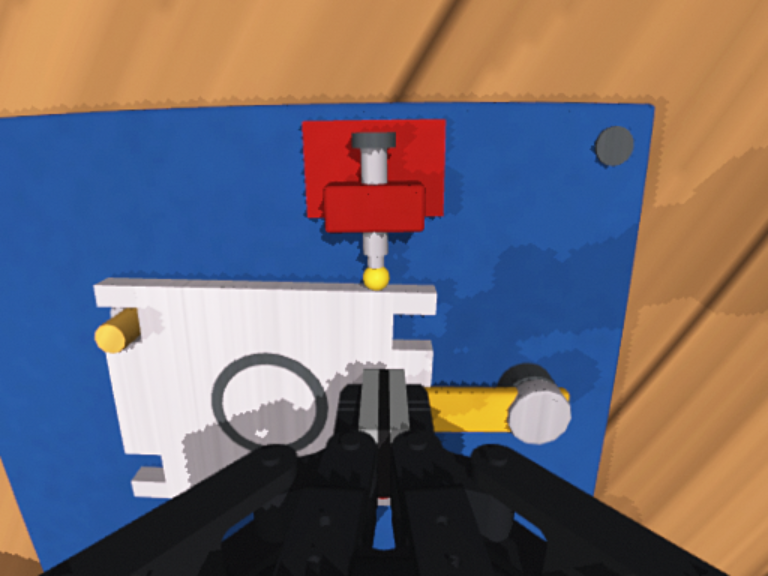

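The keeper lies over the plate, parallel to jig −y, and the tip still touches the plate at (376,278). I'll back off and check.

```bash
python3 - <<'E'
from cell import robot
from h import *
import pickle
s=robot.observe();p=s['position'].copy();p[2]=.055
t=rot(J)@np.array([1.,0])
p[:2]-=t*.02;robot.line_to(p,max_speed=.05)
p[2]=.15;robot.line_to(p,max_speed=.15)
# view from the keeper's +x side
v=PEG+rot(J)@np.array([.15,.06]);robot.goto([v[0],v[1],.2],ori(J+np.pi));robot.dwell(.3)
c=robot.get_calibration('wrist');im=robot.snapshot('wrist')
cv2.imwrite('pics/w9.png',cv2.resize(im[:,:,::-1],None,fx=1.5,fy=1.5,interpolation=cv2.INTER_CUBIC))
np.save('w9.npy',im);pickle.dump(c,open('w9.pkl','wb'));print(robot.observe()['clock'])
im=robot.snapshot('top');cv2.imwrite('pics/top9.png',cv2.resize(im[120:260,160:310,::-1],None,fx=4,fy=4))
E
```

```text
41.475
```

View pics/w9.png

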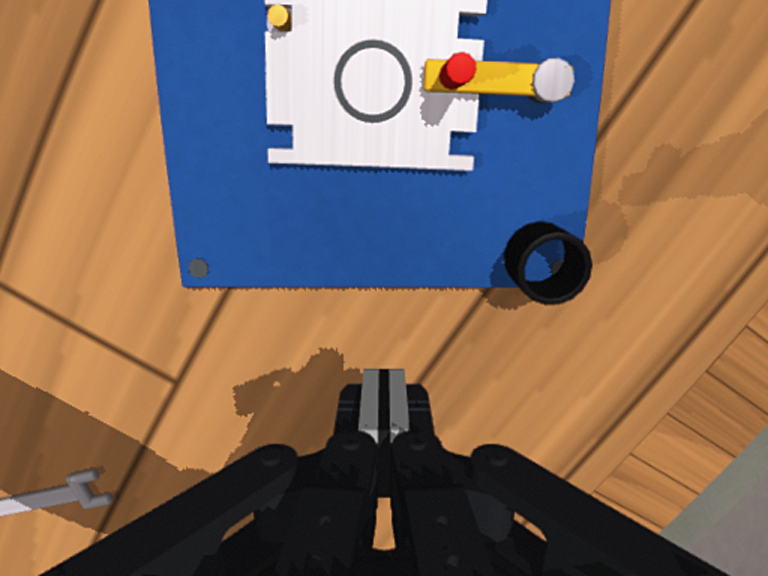

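```bash
python3 - <<'E'
from cell import robot
from h import *
import pickle
c=pickle.load(open('w9.pkl','rb'))
k=onz(c,460/1.5,66/1.5,.0765);h=onz(c,554/1.5,79/1.5,.0455)
a=np.arctan2(*(k-h)[:2][::-1]);print('phi',(a-np.radians(122.26))%(2*np.pi),np.linalg.norm((k-h)[:2]))
v=PEG+rot(J)@np.array([.05,.06]);robot.goto([v[0],v[1],.16],ori(J+np.pi));robot.dwell(.3)
c=robot.get_calibration('wrist');im=robot.snapshot('wrist')
cv2.imwrite('pics/w10.png',cv2.resize(im[:,:,::-1],None,fx=1.5,fy=1.5,interpolation=cv2.INTER_CUBIC));print(robot.observe()['clock'],robot.observe()['wrist_force'])
E
```

```text
phi 1.5329420786675847 0.059249302081353726
42.3833 [-0.63387798  0.2382113  -0.21844595]
```

View pics/w10.png

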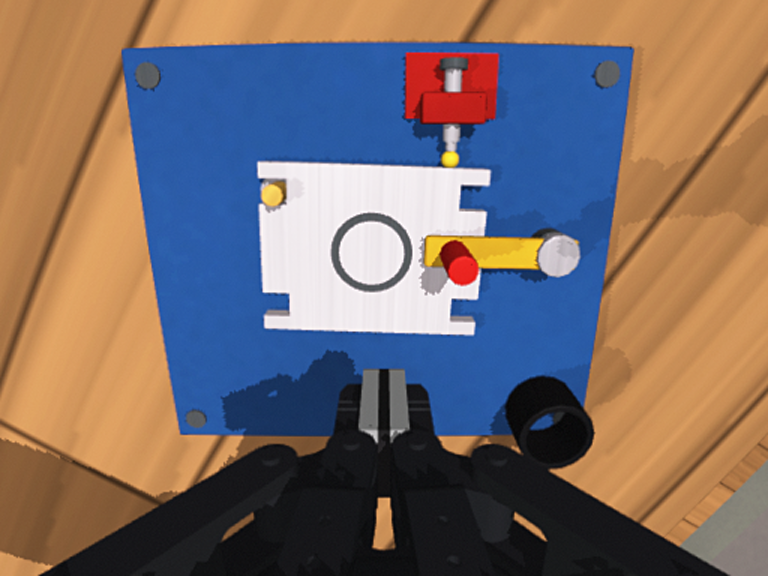

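View pics/top9.png

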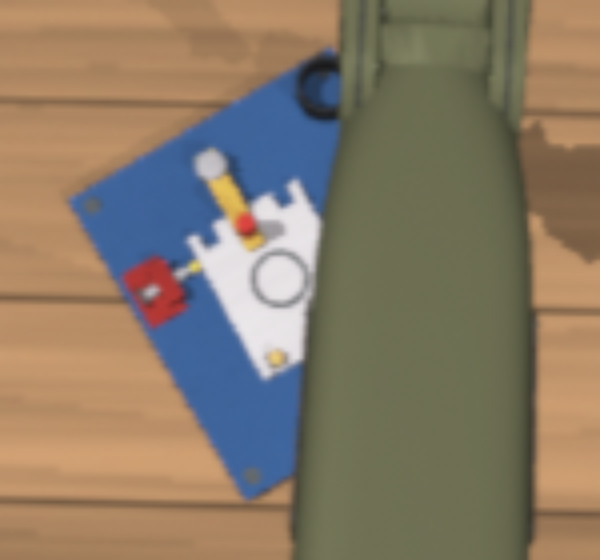

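```bash
python3 -c "
from cell import robot
print(robot.hand_in())"
```

```text
the job is handed in; nothing more can be done
None
```

The plate is turned against the stop and left touching its tip, the keeper is swung closed over it, and the job is handed in at about 42 s. The hand-in gives no verdict.

- **Pushing and pressing:** I pushed the plate's free corner round the peg with closed fingers until the tip bottomed. I held it there with 8–9 N for well over a second. The highest force I read while pressing was about 9.4 N.
- **Correction while pressing:** friction was dragging the plate slightly off the peg, with about 4 N sideways on the fingers. I shifted the fingers back 7 mm to seat it before releasing.
- **Plate:** measured after backing off, its angle is about −0.04 rad from square and its origin is about 1 mm from the peg axis. In the final picture the tip meets its edge.
- **Keeper:** I pushed the knob round with the closed fingers, and it now stands at about 1.53 rad. The fingers are clear of everything.
- **Bystanders:** the coupling shows in its original place. I kept clear of the elbow, can and spanner but did not measure them again.

**Not confirmed:**
- The peg's contact force in step 1 could not be measured directly. During the turn I read the force only at the pauses, where it was close to zero. I relied on the plate turning about the peg and on the pictures showing the slot on it.
- The tip contact at the end was judged by eye, not by force.
- The board measured about 4 mm small (281 × 245 mm instead of 285 × 250 mm). The peg and hinge positions still agreed with the description to about 1 mm.

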